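Tip two painting panels back in their rack

ROBOT

A 7-joint arm with a two-finger parallel gripper is mounted at the origin on the work surface. World frame = base frame: x ahead of the robot, y to its left, z up, the work surface at z = 0. Lengths are in m, angles in rad, forces in N, time in s.
With the tool pointing down it reaches from about 0.425 to 0.925 m from the base axis. Payload 6.8 kg.
Tool frame: the origin (TCP) lies at the very end of the fingers, on their centre line; the grasp point (between the pads) lies 19 mm behind it; z points along the fingers, y is the line along which they close (so a half turn about z gives the same grasp; the last joint's range is limited). The gripper opens to 85 mm and grips with 20 to 120 N. Pads are 22 mm wide; open, the fingers measure 114 mm over their backs; the gripper's body (76 mm by 85 mm) begins 54 mm behind the grasp point. The pads swing forward as they close: fully open they stand 13 mm farther back than shut.
Start: joints at [-1.368, 0.477, 0.022, 1.555, -0.011, 1.109, -0.083], TCP at [0.206, 0.643, 0.231] pointing down, gripper open.
Joint ranges: [-2.96, 2.96], [-0.34, 2.1], [-1.41, 1.46], [0.24, 2.44], [-1.37, 4.51], [0.17, 1.92], [-2.96, 2.96]. Speed limits (rad/s): [2.39, 2.39, 3.14, 3.14, 3.14, 3.14, 3.14].

INTERFACE

Orientations are given as a unit quaternion [w, x, y, z].
In Python, from station import * gives the robot as it stands.
- The arm moves only by the tool jog_arm, never from a script. Its argument "moves" is one flat list of numbers, 7 for each row, row after row: the shift along the tool's x, y, z normalised to -1 to 1, where 1 is 20 mm, then the turn, a rotation vector about the tool's x, y, z normalised to -1 to 1, where 1 is 4 degrees, then the opening, from 0 (shut) to 1 (fully open). In form: [x, y, z, rx, ry, rz, claw, x, y, z, rx, ry, rz, claw, ...]. A call has exactly 8 rows; each row shifts and turns the commanded pose from where the row before left it, along the tool's axes as they then stand; what a row does not reach is not made up. A row lasts 1/12 s, in which the tool goes at most 41.7 mm and 7.16 degrees, less where a joint would pass 70% of its speed; a pose out of reach is approached as far as the arm can. A call with a number of a shift or a turn outside -1 to 1 is refused whole. A call with a gripper value outside its range is refused whole. The fingers move at their own pace and stop on an object; "grip_force" is the grip in N (left out, the last holds). Time passes only in rows, so rows that do not move let the fingers close, or fill a call up. It gives the time, the measured TCP pose, the force, the opening and the grip force at its end, in the units of the state.
- get_obs(): the state, without advancing time (a new reading comes with each control period).
- read_camera(name): name is "scene" or "top"; returns a dict with "color" (480x640x3 uint8, blue, green, red), "fx", "fy", "cx", "cy" (pixels), "rvec" (rotation vector, rad) and "tvec" (3), from world to camera coordinates, as OpenCV has them. Camera axes: x right, y down, z forward; pixel columns grow to the right and rows downward; lengths in m; the calibration is good to about 2 mm. A picture is of the moment at which its call begins. There is no depth.
- hand_in(): hands the job in; it is judged then, once.
The state is a dict: "t": time; "q": joint angles; "joint_vel": joint speeds; "joint_torque": joint torques, N m; "eef_pos": TCP position; "tool_rot": TCP orientation; "contact_force": force on the tool from outside, world axes, zero at the start; "torque": the same for the moment, N m; "gripper_width": opening from 0.0 (shut) to 1.0 (fully open); "grasp_force": force on a finger pad.
Only numpy, scipy, OpenCV 4.12 (cv2) and the standard library are available. Lean on these libraries where they do the work, as an engineer would, in place of code of your own. Each camera call takes 0.05 s, during which the arm holds its last target. There are 200 camera calls.

TASK

Two of the three white painting panels in the wooden rack have flopped forward onto the front rail, towards the robot. Push each of these two over with the fingertips so that it leans back on the rear rail like the third, its bottom edge still in the groove. Do not lift any panel, and leave the third panel and everything round the rack as they are.

Things in the scene. Friction and masses are not known exactly. Their poses are not given: they have to be found in the camera images.
- panel_tall: plain white painting panel, bare wood edges, 18 mm thick (x), 110 mm wide (y), 220 mm high (z), 0.15 to 0.35 kg, loose. Origin: centre of its bottom edge, in the rack's groove; z points up the panel to its top edge; x is its thickness, roughly the rack's x. At the start it leans 18 degrees towards the robot, on the front rail (z tips to the rack's -x). The tallest.
- panel_small: plain white painting panel, bare wood edges, 18 mm thick (x), 110 mm wide (y), 180 mm high (z), 0.15 to 0.35 kg, loose. Origin: centre of its bottom edge, in the rack's groove; z points up the panel to its top edge; x is its thickness, roughly the rack's x. At the start it leans 18 degrees towards the robot, on the front rail (z tips to the rack's -x). As high as the third panel but narrower.
- panel_wide: plain white painting panel, bare wood edges, 18 mm thick (x), 136 mm wide (y), 180 mm high (z), 0.15 to 0.35 kg, loose. Origin: centre of its bottom edge, in the rack's groove; z points up the panel to its top edge; x is its thickness, roughly the rack's x. At the start it leans 18 degrees away from the robot, on the rear rail (z tips to the rack's +x): already right. The widest.
- rack: wooden panel rack, fixed, 170 mm deep (x), 600 mm long (y); origin: centre of its underside on the table; x points from the front (robot side) to the rear, z up. Its foot is 20 mm thick. Three bays centred at y = -160, 0, +160 mm hold one panel each (any panel in any bay), with low stop blocks, 10 mm wide, between them on the groove's floor
- rack_groove (a point): middle of the groove's floor, on the rack's foot (rack x = 0, y = 0, 20 mm up). The groove runs along the rack's y, 26 mm wide and 10 mm deep, and holds the panels' bottom edges. A panel pushed to the rear at its upper part pivots in it, passes upright and then falls by itself onto the rear rail
- rack_front_rail (a point): middle of the axis of the front rail: a fixed round wooden bar, 12 mm thick, along the rack's y at x = -54.5 mm, 140 mm above the table; all panels reach above it
- rack_rear_rail (a point): middle of the axis of the rear rail: the same bar at x = +54.5 mm, 140 mm above the table
- ink_pot: small closed ink jar, 32 mm diameter, 50 mm high, standing on the left (+y) end of the rack's foot; origin: centre of its underside; bystander
- tin: paint tin, 86 mm diameter, 100 mm high, standing behind or beside the rack; origin: centre of its underside; bystander
- spray_can: spray can, 65 mm diameter, 170 mm high, standing behind or beside the rack; origin: centre of its underside; bystander
- mixing_cup: open white plastic cup, 72 mm diameter, 85 mm high, standing behind or beside the rack; origin: centre of its underside; bystander
- palette_knife: palette knife, 200 mm long, lying on the table in front of the rack (robot side); origin at its middle, x along it to the blade; bystander
- paint_brush: flat paint brush, 200 mm long, lying on the table in front of the rack (robot side); origin at its middle, x along it to the bristles; bystander
- panel_tall_top (a point): centre of the top edge of panel_tall (middle of its thickness)
- panel_small_top (a point): centre of the top edge of panel_small (middle of its thickness)
- panel_wide_top (a point): centre of the top edge of panel_wide (middle of its thickness)
Things that resemble listed ones, but are neither listed nor needed, are in the scene too. What is shaped like the panel_small but blue or green is not meant.

How it is judged:
At the end, for the whole second after the job is handed in: All three panels lean away from the robot on the rear rail: tilted 0.2 to 0.45 rad from upright, top edge more than 30 mm behind the groove's middle line, bottom edge in the groove (within 20 mm of its middle line, less than 35 mm above the table, and within 40 mm of where it started), at rest (angle between panel_tall's own z axis and vertical between 0.2 and 0.45 rad and x of each of panel_tall_top, panel_small_top, panel_wide_top in the frame of rack above 0.03 m and x of panel_tall in the frame of rack between -0.02 and 0.02 m and height (world z) of each of panel_tall, panel_small, panel_wide below 0.035 m and distance of each of panel_tall, panel_small, panel_wide from where it was at the start of the episode below 0.04 m and linear speed of each of panel_tall, panel_small, panel_wide below 0.02 m/s and angle between panel_small's own z axis and vertical between 0.2 and 0.45 rad and x of panel_small in the frame of rack between -0.02 and 0.02 m and angle between panel_wide's own z axis and vertical between 0.2 and 0.45 rad and x of panel_wide in the frame of rack between -0.02 and 0.02 m); the robot touches nothing.
It fails at once if a panel is lifted out of the groove (its bottom edge more than 18 mm above the groove's floor) (height (world z) of any of panel_tall, panel_small, panel_wide above 0.038 m).
It fails at once if the panel that already leans back is disturbed (its top moves more than 15 mm) (distance of any of panel_wide_top, panel_wide from where it was at the start of the episode above 0.015 m).
It fails at once if a bystander is shifted by more than 20 mm (distance of any of ink_pot, tin, spray_can, mixing_cup, palette_knife, paint_brush from where it was at the start of the episode above 0.02 m).
It fails at once if a standing bystander is tipped (angle between any of ink_pot, tin, spray_can, mixing_cup's own z axis and vertical above 0.35 rad).
It also fails if it takes over 51 s, if anything falls off the work surface, if the arm or the gripper's body presses on something with over 40 N, if the wrist force passes 120 N, or if a joint passes its speed limit or range.

## Working session

There is one attempt and no reset: what is moved stays moved. The work goes in short steps, Python scripts to look and compute and a tool call to move; the robot and the scene stay as the last step left them, time stands still between calls to the robot, and variables do not carry over. Pictures are saved under pics/ and viewed, at most 10 in all, crops included, and the job is handed in when it is done.

Besides the shell and the picture viewer there is one more tool, called after ">>>" as name(argument=value, ...), one argument or row to a line, values as JSON. jog_arm: Moves the arm, as the interface text tells. Scaled input: -1 to 1 covers 20 mm each way for a shift and 4 degrees each way for a turn. Its arguments: {"type":"object","properties":{"moves":{"type":"array"},"grip_force":{"type":"number"}},"required":["moves"]}

```bash
mkdir -p pics; cat > h.py <<'E'
from station import *
import numpy as np, cv2
def cam(n):
    c=read_camera(n); R=cv2.Rodrigues(np.array(c["rvec"],float))[0]; t=np.array(c["tvec"],float).ravel()
    return c,R,t
def ray(c,R,t,u,v):
    d=R.T@np.array([(u-c["cx"])/c["fx"],(v-c["cy"])/c["fy"],1]); return -R.T@t,d
def onz(c,R,t,u,v,z):
    o,d=ray(c,R,t,u,v); return o+d*(z-o[2])/d[2]
def proj(c,R,t,p):
    q=R@np.array(p)+t; return np.array([c["fx"]*q[0]/q[2]+c["cx"],c["fy"]*q[1]/q[2]+c["cy"]])
E
python3 - <<'E'
from h import *
for n in("scene","top"):
    c,R,t=cam(n); cv2.imwrite(f"pics/{n}0.png",c["color"]); print(n,c["fx"],c["cx"],c["cy"],(-R.T@t).round(3),R.round(2).tolist())
print(get_obs())
E
```

```text
scene 484.7110246665208 324.33779030079467 236.4574723564437 [ 1.062 -0.379  0.96 ] [[0.66, 0.75, -0.01], [0.56, -0.5, -0.66], [-0.5, 0.43, -0.75]]
top 561.9237915429824 333.2387507180552 239.00113294638876 [0.398 0.096 1.403] [[0.02, -1.0, 0.01], [-0.99, -0.02, -0.11], [0.11, -0.0, -0.99]]
{'t': 0.1, 'q': array([-1.36809786,  0.47774154,  0.02236141,  1.5563565 , -0.01147885,
        1.10932846, -0.08308844]), 'joint_vel': array([-0.00060694, -0.0029799 ,  0.0004897 , -0.00240296, -0.00106844,
       -0.00101031,  0.00064882]), 'joint_torque': array([ 5.06706652e-03, -5.97758245e+01,  1.61395211e+00, -2.81952918e+01,
        1.27720454e-02,  5.00309252e-03,  3.10740425e-06]), 'eef_pos': array([0.20628926, 0.64213062, 0.23040551]), 'tool_rot': array([-5.60332296e-05,  1.54762466e-01,  9.87951341e-01, -8.50858279e-04]), 'contact_force': array([-0.28984528,  0.56147391, -0.62452347]), 'torque': array([-0.03102385,  0.00765306,  0.00302094]), 'grasp_force': 0.0, 'gripper_width': 0.9979916215424951}
```

View pics/scene0.png

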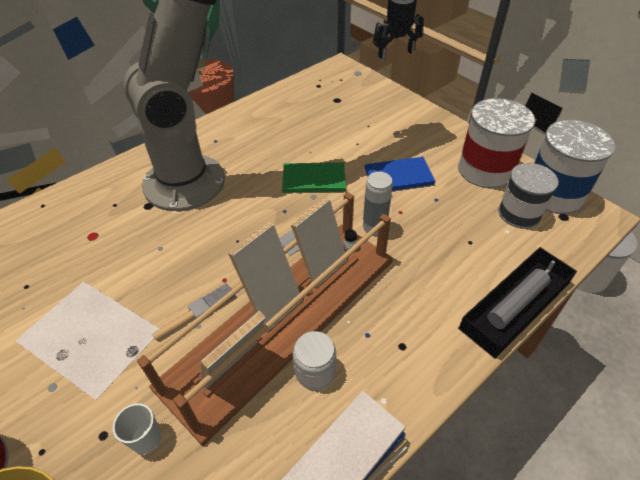

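View pics/top0.png

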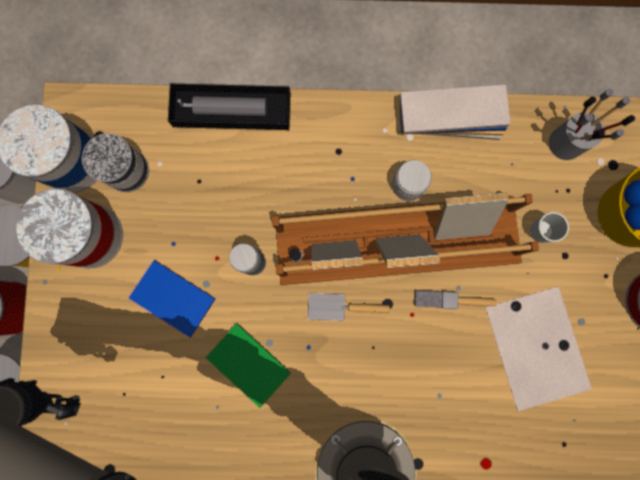

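The scene view shows three white panels in the rack: the tall one leaning forward near (265,275), the small one leaning forward near (320,240), and the wide one leaning back near (235,345). In the top view these are at (407,250), (337,255) and (470,218). Possible lookalikes are the blue board at top (172,298), the green board at (248,365), the paper at (540,350) and the white book at (455,110). None of these is in the rack. I'll check with one close crop.

```bash
python3 - <<'E'
import cv2
a=cv2.imread("pics/top0.png")[180:320,225:565]; a=cv2.resize(a,None,fx=2.35,fy=2.35,interpolation=cv2.INTER_CUBIC)
cv2.imwrite("pics/topc.png",a)
a=cv2.imread("pics/scene0.png")[180:440,130:410]; cv2.imwrite("pics/scc.png",cv2.resize(a,None,fx=2.3,fy=2.3,interpolation=cv2.INTER_CUBIC))
E
```

```text
(no output)
```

View pics/topc.png

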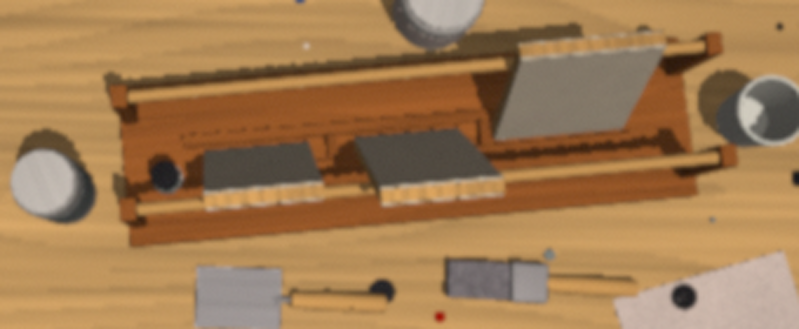

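View pics/scc.png

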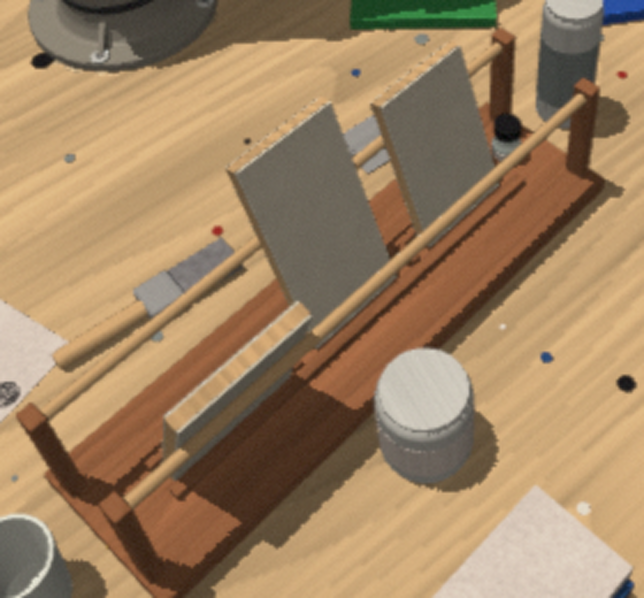

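Crop check: the small panel sits left at crop (262,175) and the tall one in the middle at (428,165), both with top edges on the robot side. The wide one sits right at (580,90), leaning back. The targets are panel_small and panel_tall.

```bash
cat > m.py <<'E'
from h import *
c,R,t=cam("top"); s,S,u=cam("scene")
T=lambda x,y,z: onz(c,R,t,225+x/2.35,180+y/2.35,z)
Q=lambda x,y,z: onz(s,S,u,130+x/2.3,180+y/2.3,z)
fl,fr=T(132,245,.02),T(697,195,.02); print("foot front",fl.round(3),fr.round(3),np.linalg.norm(fl-fr))
a,b=T(128,204,.14),T(728,157,.14); a2,b2=T(118,100,.14),T(712,48,.14); print("rails",a,b,a2,b2)
d=fl-fr; yaw=np.arctan2(-d[0],d[1]); print("yaw",yaw)
ex=np.array([np.cos(yaw),np.sin(yaw),0]);ey=np.array([-np.sin(yaw),np.cos(yaw),0])
o=(fl+fr)/2+.085*ex; o[2]=0; print("rack origin foot",o, "from rails",(a+b+a2+b2)/4)
loc=lambda p:(np.array([(p-o)@ex,(p-o)@ey,p[2]])).round(3)
print("small rear-top corners scene",[loc(Q(*p,.194)) for p in((375,105),(460,48))])
print("tall rear-top corners scene",[loc(Q(*p,.232)) for p in((233,172),(333,104))])
print("small front-top top",[loc(T(*p,.188)) for p in((206,210),(322,199))])
print("tall front-top top",[loc(T(*p,.226)) for p in((383,205),(504,192))])
print("wide scene",[loc(Q(*p,.194)) for p in((170,420),(300,308))])
print("rear foot corners scene",[loc(Q(*p,.02)) for p in((603,180),(175,590))])
for n,y in(("small",.16),("tall",0)):
  print(n,(o+ex*-.07+ey*y))
print("spray top",loc(T(43,182,.17)),"ink",loc(T(163,172,.07)),"cup",loc(T(770,108,.085)),"tin",loc(T(437,5,.1)))
E
python3 m.py
```

```text
foot front [0.439 0.217 0.02 ] [ 0.506 -0.375  0.02 ] 0.5953385718556751
rails [0.47445782 0.21165986 0.14      ] [ 0.5340521  -0.36414758  0.14      ] [0.57462788 0.22483395 0.14      ] [ 0.64019587 -0.35023827  0.14      ]
yaw 0.11277130660681307
rack origin foot [ 0.55694118 -0.06923383  0.        ] from rails [ 0.55583342 -0.06947301  0.14      ]
small rear-top corners scene [array([-0.056,  0.104,  0.194]), array([-0.047,  0.213,  0.194])]
tall rear-top corners scene [array([-0.065, -0.053,  0.232]), array([-0.059,  0.057,  0.232])]
small front-top top [array([-0.066,  0.213,  0.188]), array([-0.065,  0.106,  0.188])]
tall front-top top [array([-0.077,  0.055,  0.226]), array([-0.075, -0.054,  0.226])]
wide scene [array([ 0.054, -0.224,  0.194]), array([ 0.054, -0.092,  0.194])]
rear foot corners scene [array([0.085, 0.297, 0.02 ]), array([ 0.083, -0.284,  0.02 ])]
small [0.46938063 0.08187259 0.        ]
tall [ 0.48738582 -0.0771111   0.        ]
spray top [-0.025  0.363  0.17 ] ink [-0.016  0.256  0.07 ] cup [-0.007 -0.36   0.085] tin [ 0.125 -0.033  0.1  ]
```

The rack is at (0.556, -0.069) with yaw about 0.108 rad. Sizes check out: panel widths measure 109, 110 and 132 mm, and foot length 595 mm. First I'll turn the tool to line up with the rack, shut the fingers and start sideways.

>>> jog_arm(
  moves=[0,-1,0,0,0,-1,0,0,-1,0,0,0,-1,0,0,-1,0,0,0,-1,0,0,-1,0,0,0,-1,0,0,-1,0,0,0,-1,0,0,-1,0,0,0,-1,0,0,-1,0,0,0,0,0,0,-1,0,0,0,0,0],
)

```text
t: 0.87
eef_pos: [0.1945, 0.4837, 0.2312]
tool_rot: [-0.0, -0.054, 0.999, -0.0]
contact_force: [0.1, 0.7, 0.7]
gripper_width: -0.006
grasp_force: 0.0
```

```bash
cat > w.py <<'E'
from h import *
from scipy.spatial.transform import Rotation as Ro
import sys
o=np.array([.556,-.069,0]);yaw=.109
ex=np.array([np.cos(yaw),np.sin(yaw),0]);ey=np.array([-np.sin(yaw),np.cos(yaw),0])
g=get_obs();p=np.array(g["eef_pos"]);q=g["tool_rot"];M=Ro.from_quat(np.r_[q[1:],q[0]]).as_matrix()
print("t",g["t"],"rack xyz",((p-o)@ex).round(4),((p-o)@ey).round(4),p[2].round(4),"F",np.round(g["contact_force"],1),"w",round(g["gripper_width"],3))
print("tooly in rack angle",np.degrees(np.arctan2(-M[:,1]@ex,M[:,1]@ey)).round(2),"z",M[:,2].round(3))
if len(sys.argv)>3:
    a=[float(v) for v in sys.argv[1:4]]; d=o+a[0]*ex+a[1]*ey+[0,0,a[2]]-p
    print("to target, tool units",(M.T@d/.02).round(2))
E
python3 w.py -.11 .16 .17
```

```text
t 0.8667 rack xyz -0.2993 0.5888 0.2312 F [0.1 0.7 0.7] w -0.006
tooly in rack angle -0.02 z [-0. -0. -1.]
to target, tool units [ -9.47 -21.43   3.06]
```

>>> jog_arm(
  moves=[-0.7,-1,0,0,0,0,0,-0.7,-1,0,0,0,0,0,-0.7,-1,0,0,0,0,0,-0.7,-1,0,0,0,0,0,-0.7,-1,0,0,0,0,0,-0.7,-1,0,0,0,0,0,-0.7,-1,0,0,0,0,0,-0.7,-1,0,0,0,0,0],
)

```text
t: 1.53
eef_pos: [0.3237, 0.3368, 0.2313]
tool_rot: [-0.0, -0.054, 0.999, 0.0]
contact_force: [-0.2, 0.4, 0.7]
gripper_width: 0.001
grasp_force: 0.0
```

>>> jog_arm(
  moves=[-0.5,-1,0,0,0,0,0,-0.5,-1,0,0,0,0,0,-0.5,-1,0,0,0,0,0,-0.5,-1,0,0,0,0,0,-0.5,-1,0,0,0,0,0,-0.4,-1,0,0,0,0,0,-0.4,-1,0,0,0,0,0,-0.4,-1,0,0,0,0,0],
)

```text
t: 2.2
eef_pos: [0.4143, 0.1857, 0.2313]
tool_rot: [0.0, -0.054, 0.999, 0.0]
contact_force: [-0.2, 0.4, -0.3]
gripper_width: -0.001
grasp_force: 0.0
```

>>> jog_arm(
  moves=[0,-0.9,0,0,0,0,0,0,-0.9,0,0,0,0,0,0,-0.9,0,0,0,0,0,0,-0.9,0,0,0,0,0,0,-0.9,1,0,0,0,0,0,-0.9,1,0,0,0,0,0,0,1,0,0,0,0,0,0,0,0,0,0,0],
)

```text
t: 2.87
eef_pos: [0.4233, 0.0777, 0.1686]
tool_rot: [-0.003, -0.053, 0.999, -0.001]
contact_force: [-0.7, 0.4, 0.3]
gripper_width: 0.0
grasp_force: 0.0
```

```bash
python3 w.py 0.03 .16 .17
```

```text
t 2.8667 rack xyz -0.1159 0.1603 0.1686 F [-0.7  0.4  0.3] w 0.0
tooly in rack angle -0.18 z [-0.005 -0.002 -1.   ]
to target, tool units [-7.3   0.01 -0.11]
```

>>> jog_arm(
  moves=[-0.5,0,0,0,0,0,0,-0.5,0,0,0,0,0,0,-0.4,0,0,0,0,0,0,-0.25,0,0,0,0,0,0,-0.25,0,0,0,0,0,0,-0.25,0,0,0,0,0,0,-0.25,0,0,0,0,0,0,-0.25,0,0,0,0,0,0],
)

```text
t: 3.53
eef_pos: [0.4787, 0.0852, 0.1714]
tool_rot: [-0.0, -0.054, 0.999, 0.0]
contact_force: [0.3, -0.9, -0.2]
gripper_width: 0.0
grasp_force: 0.1
```

>>> jog_arm(
  moves=[-0.25,0,0,0,0,0,0,-0.25,0,0,0,0,0,0,-0.25,0,0,0,0,0,0,-0.25,0,0,0,0,0,0,-0.25,0,0,0,0,0,0,-0.25,0,0,0,0,0,0,-0.25,0,0,0,0,0,0,0,0,0,0,0,0,0],
)

```text
t: 4.2
eef_pos: [0.5142, 0.0891, 0.1714]
tool_rot: [0.0, -0.054, 0.999, -0.0]
contact_force: [0.0, 0.9, -0.3]
gripper_width: 0.003
grasp_force: 0.0
```

```bash
python3 w.py 0.03 .16 .17; python3 - <<'E'
from h import *
c,R,t=cam("scene"); cv2.imwrite("pics/s1.png",cv2.resize(c["color"][120:440,130:450],None,fx=1.8,fy=1.8))
E
```

```text
t 4.2 rack xyz -0.0243 0.1617 0.1714 F [ 0.   0.9 -0.3] w 0.003
tooly in rack angle -0.06 z [ 0.001  0.    -1.   ]
to target, tool units [-2.72 -0.08  0.07]
```

View pics/s1.png

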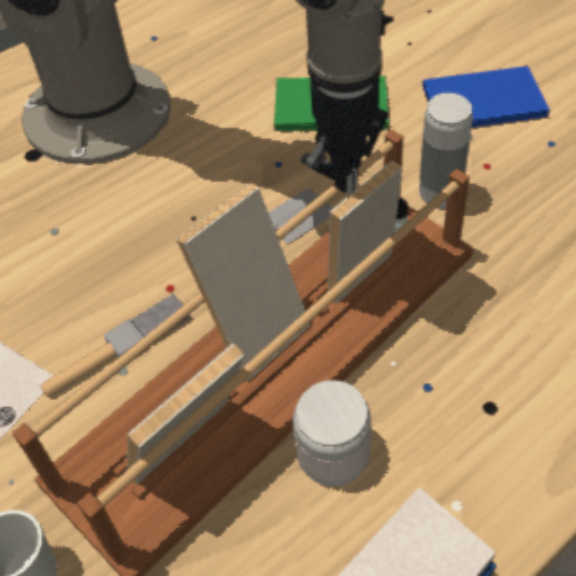

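The small panel now stands near upright at crop (365,225) with the fingers behind it, and nothing else has moved. I'll keep pushing gently past upright.

>>> jog_arm(
  moves=[-0.25,0,0,0,0,0,0,-0.25,0,0,0,0,0,0,-0.25,0,0,0,0,0,0,-0.25,0,0,0,0,0,0,-0.25,0,0,0,0,0,0,-0.25,0,0,0,0,0,0,-0.25,0,0,0,0,0,0,-0.25,0,0,0,0,0,0],
)

```text
t: 4.92
eef_pos: [0.5534, 0.0933, 0.1712]
tool_rot: [-0.0, -0.054, 0.999, 0.0]
contact_force: [-0.4, -1.1, -0.3]
gripper_width: 0.001
grasp_force: 0.0
```

>>> jog_arm(
  moves=[0,0,0,0,0,0,0,0,0,0,0,0,0,0,0.4,0,0,0,0,0,0,0.8,0,0,0,0,0,0,1,0,0,0,0,0,0,1,0,0,0,0,0,0,1,0,0,0,0,0,0,1,0,0,0,0,0,0],
)

```text
t: 5.58
eef_pos: [0.4475, 0.0817, 0.1712]
tool_rot: [-0.0, -0.054, 0.999, 0.0]
contact_force: [-1.2, 0.1, -0.1]
gripper_width: 0.0
grasp_force: 0.0
```

```bash
python3 w.py -.11 0 .205; python3 - <<'E'
from h import *
c,R,t=cam("scene"); cv2.imwrite("pics/s2.png",cv2.resize(c["color"][120:440,130:450],None,fx=1.8,fy=1.8))
E
```

```text
t 5.5833 rack xyz -0.0914 0.1616 0.1712 F [-1.2  0.1 -0.1] w 0.0
tooly in rack angle -0.05 z [-0.001  0.    -1.   ]
to target, tool units [ 0.92 -8.08 -1.69]
```

View pics/s2.png

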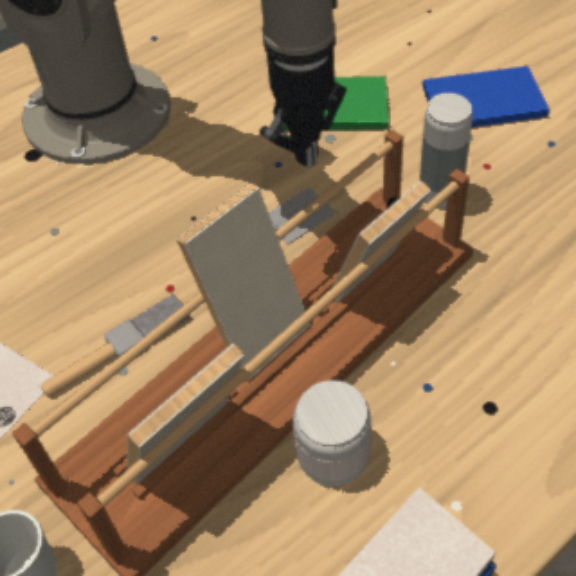

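The small panel now leans back on the rear rail (crop (390,225)), in line with the wide one. The tall one is next. I'll move up and out, then sideways.

>>> jog_arm(
  moves=[0.7,0,-0.9,0,0,0,0,0.7,0,-0.9,0,0,0,0,0,-1,0,0,0,0,0,0,-1,0,0,0,0,0,0,-1,0,0,0,0,0,0,-1,0,0,0,0,0,0,-1,0,0,0,0,0,0,-1,0,0,0,0,0],
)

```text
t: 6.3
eef_pos: [0.4338, -0.0412, 0.2073]
tool_rot: [-0.0, -0.054, 0.999, 0.0]
contact_force: [0.1, 0.2, -0.3]
gripper_width: 0.0
grasp_force: 0.0
```

>>> jog_arm(
  moves=[0,-1,0,0,0,0,0,0,-1,0,0,0,0,0,0,0,0,0,0,0,0,-0.4,0,0,0,0,0,0,-0.4,0,0,0,0,0,0,-0.25,0,0,0,0,0,0,-0.25,0,0,0,0,0,0,-0.25,0,0,0,0,0,0],
)

```text
t: 6.97
eef_pos: [0.4704, -0.0758, 0.2072]
tool_rot: [-0.0, -0.055, 0.998, 0.0]
contact_force: [-0.2, 0.6, -0.3]
gripper_width: -0.002
grasp_force: 0.1
```

```bash
python3 w.py 0.028 0 .205
```

```text
t 6.9667 rack xyz -0.0859 0.0026 0.2072 F [-0.2  0.6 -0.3] w -0.002
tooly in rack angle 0.04 z [-0.  0. -1.]
to target, tool units [-5.69 -0.13  0.11]
```

>>> jog_arm(
  moves=[-0.25,0,0,0,0,0,0,-0.25,0,0,0,0,0,0,-0.25,0,0,0,0,0,0,-0.25,0,0,0,0,0,0,-0.25,0,0,0,0,0,0,-0.25,0,0,0,0,0,0,-0.25,0,0,0,0,0,0,-0.25,0,0,0,0,0,0],
)

```text
t: 7.63
eef_pos: [0.51, -0.0724, 0.2073]
tool_rot: [0.0, -0.054, 0.999, 0.0]
contact_force: [-0.4, -0.6, -0.6]
gripper_width: 0.0
grasp_force: 0.0
```

>>> jog_arm(
  moves=[-0.25,0,0,0,0,0,0,-0.25,0,0,0,0,0,0,-0.25,0,0,0,0,0,0,-0.25,0,0,0,0,0,0,-0.25,0,0,0,0,0,0,-0.25,0,0,0,0,0,0,-0.25,0,0,0,0,0,0,-0.25,0,0,0,0,0,0],
)

```text
t: 8.3
eef_pos: [0.5497, -0.068, 0.2073]
tool_rot: [-0.0, -0.054, 0.999, 0.0]
contact_force: [0.6, -0.6, -0.0]
gripper_width: -0.003
grasp_force: 0.0
```

>>> jog_arm(
  moves=[-0.25,0,0,0,0,0,0,-0.25,0,0,0,0,0,0,-0.25,0,0,0,0,0,0,-0.25,0,0,0,0,0,0,-0.25,0,0,0,0,0,0,-0.25,0,0,0,0,0,0,0,0,0,0,0,0,0,0,0,0,0,0,0,0],
)

```text
t: 8.97
eef_pos: [0.5792, -0.0648, 0.2072]
tool_rot: [-0.0, -0.054, 0.999, -0.0]
contact_force: [-0.6, 0.5, 0.1]
gripper_width: -0.0
grasp_force: 0.0
```

>>> jog_arm(
  moves=[0.2,0,0,0,0,0,0,0.4,0,0,0,0,0,0,0.8,0,0,0,0,0,0,1,0,0,0,0,0,0,1,0,0,0,0,0,0,1,0,0,0,0,0,0,1,0,0,0,0,0,0,1,0,0,0,0,0,0],
)

```text
t: 9.63
eef_pos: [0.4498, -0.0789, 0.2071]
tool_rot: [-0.0, -0.054, 0.999, 0.0]
contact_force: [-0.5, -0.3, 1.0]
gripper_width: -0.002
grasp_force: 0.0
```

```bash
python3 w.py 0.028 0 .205; python3 - <<'E'
from h import *
c,R,t=cam("scene"); cv2.imwrite("pics/s3.png",cv2.resize(c["color"][120:440,130:450],None,fx=1.8,fy=1.8))
c,R,t=cam("top");a=c["color"][180:320,225:565]; cv2.imwrite("pics/t3.png",cv2.resize(a,None,fx=2.35,fy=2.35,interpolation=cv2.INTER_CUBIC))
E
```

```text
t 9.6333 rack xyz -0.1067 0.0017 0.2071 F [-0.5 -0.3  1. ] w -0.002
tooly in rack angle -0.07 z [-0.  0. -1.]
to target, tool units [-6.73 -0.08  0.11]
```

View pics/s3.png

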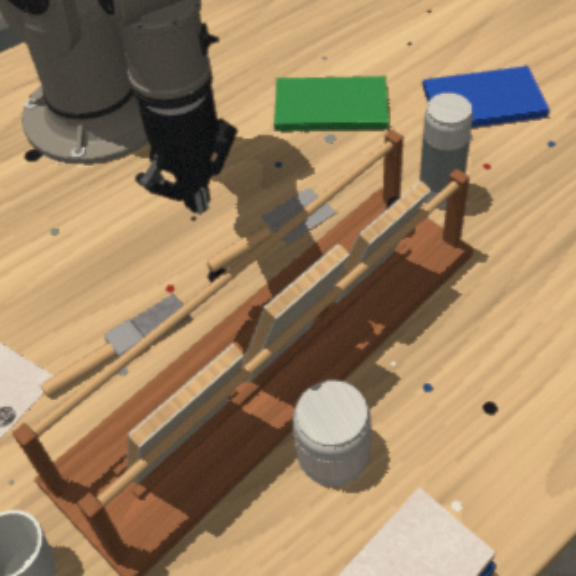

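View pics/t3.png

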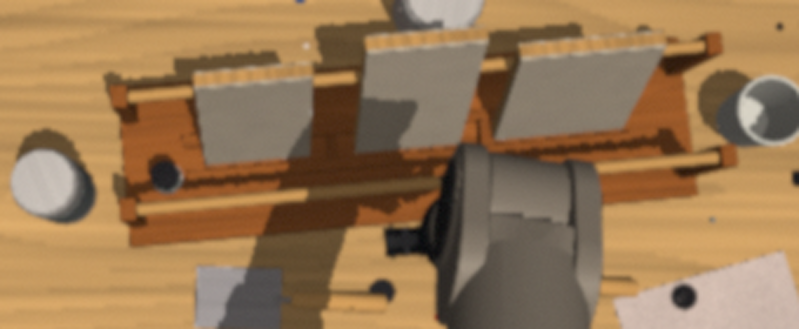

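Both views show all three panels leaning on the rear rail, with top edges at top-crop (255,75), (427,42) and (590,47). The bystanders are where they were and the arm is clear. I'll let things settle, then hand in.

>>> jog_arm(
  moves=[0,0,-0.5,0,0,0,0,0,0,-0.5,0,0,0,0,0,0,0,0,0,0,0,0,0,0,0,0,0,0,0,0,0,0,0,0,0,0,0,0,0,0,0,0,0,0,0,0,0,0,0,0,0,0,0,0,0,0],
)

```text
t: 10.4
eef_pos: [0.4517, -0.0787, 0.227]
tool_rot: [-0.0, -0.054, 0.999, -0.0]
contact_force: [-0.2, 0.7, 0.4]
gripper_width: -0.001
grasp_force: 0.0
```

```bash
python3 -c "
from station import *
print(hand_in())"
```

```text
the job is handed in; nothing more can be done
None
```

I pushed panel_small and panel_tall over onto the rear rail beside panel_wide and handed the job in after about 10 s of robot time; the pictures show everything else undisturbed, but the hand-in returned no verdict.

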